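Drift the locking pin through a swivel glass tray on a tasting counter

ROBOT

A 6-joint arm with a two-finger parallel gripper is mounted at the origin on the work surface. World frame = base frame: x ahead of the robot, y to its left, z up, the work surface at z = 0. Lengths are in mm, angles in rad, forces in N, time in s.
With the tool pointing down it reaches from about 375 to 900 mm from the base axis. Payload 3.1 kg.
Tool frame: the origin (TCP) lies midway between the tips of the shut fingers; the grasp point (between the pads) lies 19 mm behind it (manip.grip_point_offset is the distance from the TCP to the grasp point, in mm); z points along the fingers, y is the line along which they close (so a half turn about z gives the same grasp; the last joint's range is limited). The gripper opens to 85 mm and grips with 20 to 120 N. Pads are 22 mm wide; open, the fingers measure 114 mm over their backs; the gripper's body (76 mm by 85 mm) begins 54 mm behind the grasp point. The pads swing forward as they close: fully open they stand 13 mm farther back than shut.
Start: joints at [-0.178, 0.527, 1.433, -0, 1.181, -0.178], TCP at [624.977, 0.034, 231.31] pointing down, gripper open.
Joint ranges: [-3.08, 3.08], [-0.75, 2.2], [0.22, 2.44], [-1.43, 4.57], [0, 2.65], [-2.85, 2.85]. Speed limits (rad/s): [2.79, 2.79, 3.14, 3.14, 3.14, 3.14].

INTERFACE

Orientations are given as [roll, pitch, yaw] about the fixed x, y, z axes, in that order (R = Rz(yaw) Ry(pitch) Rx(roll)).
In Python, from rig import manip, hand, optics gives the robot as it stands. Calls block until the motion is done:
- manip.move_to(position, orientation): joint-space move of the TCP to a pose.
- manip.move_linear(position, vel=150, ori=None): straight line of the TCP; ori=None keeps the orientation; vel is the mean speed in mm/s.
- manip.move_joints(angles): joint-space move.
- hand.grip(opening): finger opening in mm; the grip force is fixed at half the most; returns when the fingers have stopped.
- manip.sleep(seconds).
- manip.ik(position, orientation): joint angles nearest the present ones, or None.
- manip.state(): the state.
- optics.grab_frame(name): name is "scene" or "side" or "wrist"; returns the picture (480x640x3 uint8, red, green, blue); there is no depth.
- optics.get_calibration(name): a dict with "intrinsics" (3x3 intrinsics, pixels), "origin" and "orientation" of the camera in the world; the wrist camera has in their place "mount" (4x4, takes a point from camera to tool coordinates, whose origin is the TCP and whose axes are the flange's). Camera axes: x right, y up, looking along -z (the intrinsics and any distortion apply to the point x, -y, -z); pixel columns grow to the right and rows downward; lengths in mm; the calibration is good to about 2 mm. The wrist camera is an equidistant fisheye: a pixel r from the principal point sees the ray r / f radians off the axis. A picture is of the moment at which its call begins: read the wrist's pose just before it. get_calibration takes no time and is no camera call.
A pose or a line that the arm cannot do raises manip.Unreachable and nothing moves.
- manip.close_job(): hands the job in; it is judged then, once.
The state is a dict: "t": time; "joint_pos": joint angles; "qvel": joint speeds; "joint_torque": joint torques, N m; "eef_pos": TCP position; "tcp_rot": TCP orientation; "wrist_force": force on the tool from outside, world axes, zero at the start; "wrist_torque": the same for the moment, N m; "finger_gap": finger opening in mm; "grasp_force": force on a finger pad.
Only numpy, scipy, OpenCV 4.12 (cv2) and the standard library are available. Lean on these libraries where they do the work, as an engineer would, in place of code of your own. Each camera call takes 0.05 s, during which the arm holds its last target. There are 200 camera calls.

TASK

The round glass tray sits under the blue arm of its counter stand, but the hole in its middle is out of line with the hole in the arm. Take the tapered drift (red grip) out of the wooden block and push it gently down through both holes, feeling for the tray's hole, so that it draws the tray into line, until its collar sits fully home on the arm; then let go. Never force the drift, do not push the stand or tray with the gripper or the robot's arm, and leave the black-gripped pin, the glasses and everything else where they are.

Things in the scene. Friction and masses are not known exactly. Their poses are not given: they have to be found in the camera images.
- drift: Steel tapered drift, red square grip, 140 g, standing upright in one of the two holes of the wooden block. Origin: centre of its collar's underside, z up its axis. Above: collar 28 mm dia, 5 mm thick; then the grip, 22 x 22 mm, flats facing its own x and y, from 5 to 45 mm above the origin.
- drift_tip (a point): Centre of the drift's flat nose, 8 mm dia, 54 mm below its collar's underside. From the collar down: parallel shank 15 mm dia for 22 mm, then an even taper to the nose.
- bracket: Tray stand, fixed to the counter: round base 140 mm dia, and a flat blue arm 50 mm wide, 8 mm thick, top 72 mm above the counter, over the middle of a round wooden tray (184 mm dia, about 8 mm thick). The arm ends 25 mm beyond its hole. Origin: centre of its underside, under the arm's hole; z up; y points from the hole along the arm to its post. Never more than 30 N between drift and stand or tray.
- bracket_hole (a point): Centre of the mouth of the 17 mm through hole (1 mm chamfer) near the end of the blue arm, on its upper face, 72 mm above the counter; axes as the stand's.
- bracket_tray (a point): Point on the axis of the arm's hole, 11 mm below its mouth, level with the tray's upper face. The tray has a steel middle 8 mm thick with a 17 mm hole (1 mm chamfer), open below to 14 mm above the counter. At the start that hole lies 6.6 to 7.6 mm away from this point in any direction; this is not measured.
- bracket_under (a point): Point on the hole's axis at the arm's underside, 8 mm below its mouth. A drift going straight down lands on the tray 3 mm below this: lean the nose 3 mm sideways in the arm's hole and try round about by feel (5 N is a touch). Once it drops 3.5 mm or more past the tray's face it has caught; pushing on to home takes up to about 12 N.
- bracket_post (a point): Top of the blue post, 130 mm from the arm's hole, that carries the arm. The tray never lifts or tips; it slides level under the arm, up to 9 mm either way in any direction, against about 4 N of friction, and stays where left. It swivels stiffly.
- block: Dark wooden pin block, 170 (x) x 70 (y) x 65 (high) mm, fixed, with two loose 19 mm through holes 45 mm either side of its centre along its x; one holds the drift, the other the plain pin, each standing on its collar. Origin: centre of its underside.
- plain_pin: Plain blunt pin, 16 mm dia, with a black grip of the same size as the drift's, standing in the other hole of the block: not to be used. Origin: centre of its collar's underside.
- glass_a: Stemless wine glass, 80 mm dia, 108 mm tall, upright. Origin: centre of its underside.
- glass_b: Second stemless wine glass, same size.
- glass_c: Third stemless wine glass, same size.
- bung: Cork barrel bung, 54 mm dia, 35 mm tall. Origin: centre of its underside.
- pen: Black pen, 145 mm long, lying on the counter. Origin: under its middle.
- phone: Phone in a wooden case, 75 x 150 x 9 mm, lying on the counter. Origin: centre of its underside.
Not all that is in view belongs to the job. What is shaped like the drift but green is not meant.

How it is judged (in metres and radians):
On the way, in this order (a step that is already met when the one before it is completed fails the run):
1. the drift is drawn out of the block (height (world z) of drift_tip above 0.075 m), for 0.1 s.
2. the drift's nose is in the blue arm's hole (z of drift_tip in the frame of bracket_hole below -0.004 m and horizontal distance between drift_tip and bracket_hole below 0.007 m), for 0.05 s.
At the end, for the whole second after the job is handed in: The drift stands upright (within 4 degrees) through both holes with its collar within 2.5 mm of the top of the blue arm and centred on its hole within 3.5 mm, at rest and released (z of drift in the frame of bracket_hole between -0.003 and 0.0025 m and horizontal distance between drift and bracket_hole below 0.0035 m and angle between drift's own z axis and vertical below 0.07 rad and linear speed of drift below 0.01 m/s); the robot touches nothing.
It fails at once if the drift is forced: more than 30 N between it and the stand or tray (contact force between drift and bracket above 30 N).
It fails at once if the gripper or arm pushes on the stand or the tray (more than 5 N) (contact force between any of the fingers, the arm and bracket above 5 N).
It fails at once if the plain pin, a glass, the bung, the pen or the phone is shifted by more than 20 mm (distance of any of plain_pin, glass_a, glass_b, glass_c, bung, pen, phone from where it was at the start of the episode above 0.02 m).
It also fails if it takes over 64 s, if anything falls off the work surface, if the arm or the gripper's body presses on something with over 40 N, if the wrist force passes 120 N, or if a joint passes its speed limit or range.

## Working session

There is one attempt and no reset: what is moved stays moved. The work goes in short steps, each a Python script; the robot and the scene stay as the last script left them, time stands still between calls to the robot, and variables do not carry over. Pictures are saved under pics/ and viewed, at most 10 in all, crops included, and the job is handed in when it is done.

```bash
mkdir -p pics; ls; python3 - <<'E'
from rig import manip, hand, optics
import cv2,numpy as np
for n in("scene","side","wrist"):
    print(n,{k:np.round(v,4).tolist() if not isinstance(v,str) else v for k,v in optics.get_calibration(n).items()})
a=[optics.grab_frame(n) for n in("scene","side","wrist")]
for n,i in zip("abc",a): cv2.imwrite(f"pics/{n}.png",i[:,:,::-1])
print(manip.state())
E
```

```text
pics
scene {'intrinsics': [[433.0066, 0.0, 312.051], [0.0, 433.0066, 235.6053], [0.0, 0.0, 1.0]], 'origin': [850.4869, -574.9473, 573.0089], 'orientation': [0.9111, -0.024, 0.5472]}
side {'intrinsics': [[595.1098, 0.0, 310.5994], [0.0, 595.1098, 232.7886], [0.0, 0.0, 1.0]], 'origin': [491.4368, -1288.6874, 813.1106], 'orientation': [1.0616, -0.0217, 0.0039]}
wrist {'intrinsics': [[371.6483, 0.0, 324.6281], [0.0, 371.6483, 241.8089], [0.0, 0.0, 1.0]], 'mount': [[0.0018, 0.9576, 0.288, 72.7753], [1.0, -0.0018, -0.0004, 0.144], [0.0001, 0.288, -0.9576, -142.9304], [0.0, 0.0, 0.0, 1.0]]}
{'t': 0.15, 'joint_pos': array([-1.78434483e-01,  5.28261949e-01,  1.43359418e+00,  2.38634219e-05,
        1.18142855e+00, -1.78522355e-01]), 'qvel': array([ 0.00276005, -0.00247848, -0.00430792,  0.00034974,  0.00198369,
       -0.00211403]), 'joint_torque': array([ 1.17890530e-03, -4.42742836e+01, -1.78276026e+01, -2.15643640e-04,
        5.61750654e-03, -9.84718270e-06]), 'eef_pos': array([6.24452682e+02, 1.75777492e-01, 2.30557096e+02]), 'tcp_rot': array([-3.13993144e+00, -3.22173460e-04,  1.57087485e+00]), 'wrist_force': array([ 0.43784007, -0.43860388,  0.09973321]), 'wrist_torque': array([-0.02975674,  0.02402191, -0.01061885]), 'grasp_force': 0.0, 'finger_gap': 85.41624488590227}
```

View pics/a.png

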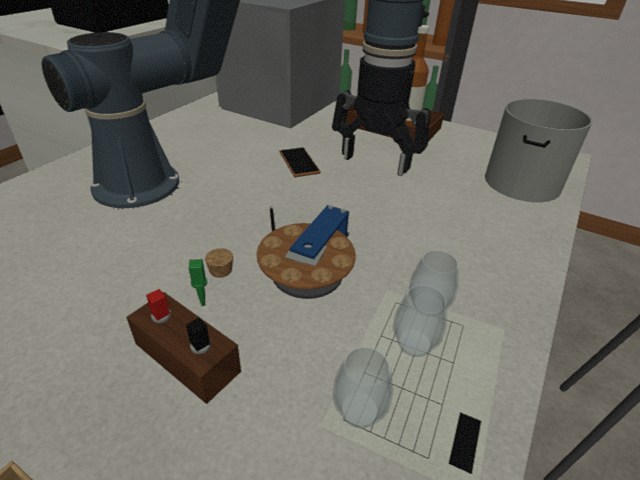

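View pics/b.png

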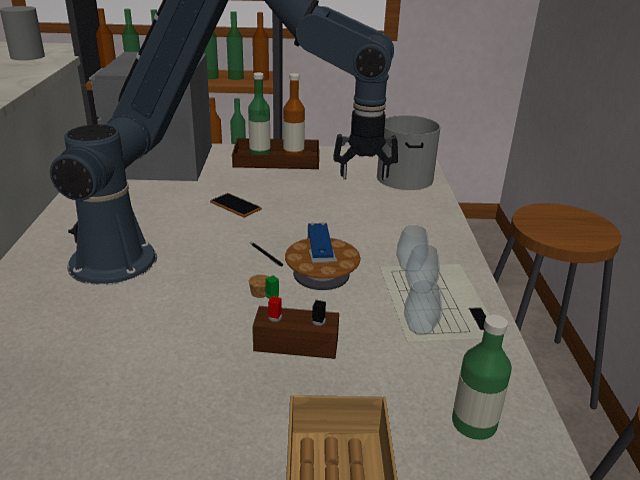

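View pics/c.png

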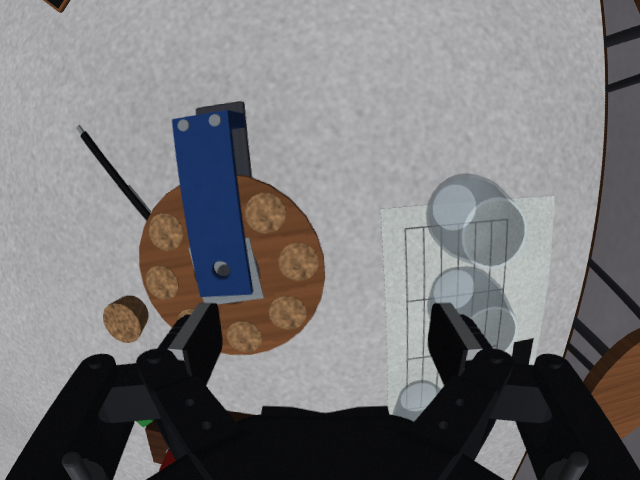

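The scene view shows the red grip at (157,305), the black one at (198,335), the green decoy at (197,275) and the arm hole at (307,245). The side view shows red at (275,308) and black at (319,312). The wrist view shows the arm hole at (221,269).

```bash
cat > h.py <<'E'
import cv2,numpy as np
from scipy.spatial.transform import Rotation as Ro
from rig import manip,hand,optics
eul=lambda e:Ro.from_euler('xyz',e).as_matrix()
def ray(n,px,st=None):
    c=optics.get_calibration(n);K=np.array(c["intrinsics"]);u=(px[0]-K[0,2])/K[0,0];v=(px[1]-K[1,2])/K[1,1]
    if n!="wrist":
        d=np.array([u,-v,-1]);R=eul(c["orientation"]);o=np.array(c["origin"])
        d=R@d
    else:
        r=np.hypot(u,v);s=np.sin(r)/max(r,1e-9);d=np.array([u*s,-v*s,-np.cos(r)])
        M=np.array(c["mount"]);R=eul(st["tcp_rot"])
        o=st["eef_pos"]+R@M[:3,3];d=R@M[:3,:3]@d
    return o,d/np.linalg.norm(d)
def plane(r,z): o,d=r;return o+d*(z-o[2])/d[2]
def tri(*rs):
    A=sum(np.eye(3)-np.outer(d,d) for o,d in rs);b=sum((np.eye(3)-np.outer(d,d))@o for o,d in rs)
    p=np.linalg.solve(A,b);return p,[float(np.linalg.norm(np.cross(p-o,d))) for o,d in rs]
def blob(m,roi=None):
    m=m.astype(np.uint8)
    if roi: k=np.zeros_like(m);x0,y0,x1,y1=roi;k[y0:y1,x0:x1]=1;m=m*k
    n,l,s,c=cv2.connectedComponentsWithStats(m);i=1+np.argmax(s[1:,4]);return c[i],s[i],l==i
def red(im): a=im.astype(int);return (a[...,0]>100)&(a[...,1]<70)&(a[...,2]<70)
def blk(im): return im.max(2)<40
def snap(name):
    st=manip.state();im=optics.grab_frame("wrist");cv2.imwrite(f"pics/{name}.png",im[:,:,::-1]);return st,im
E
python3 - <<'E'
from h import *
ims={n:cv2.imread(f"pics/{f}.png")[:,:,::-1] for n,f in(("scene","a"),("side","b"),("wrist","c"))}
st=manip.state()
S,D=ims["scene"],ims["side"]
r1,s1,_=blob(red(S),(100,250,250,400));r2,s2,_=blob(red(D),(240,280,300,340))
print("red",r1,s1,r2,s2,tri(ray("scene",r1),ray("side",r2)))
k1,s1,_=blob(blk(S),(180,310,220,360));k2,s2,_=blob(blk(D),(305,295,335,325))
print("black",k1,s1,k2,s2,tri(ray("scene",k1),ray("side",k2)))
print("hole",tri(ray("scene",(307.5,245)),ray("wrist",(221,269),st)),plane(ray("wrist",(221,269),st),72),plane(ray("scene",(307.5,245)),72))
p=[plane(ray("wrist",q,st),72) for q in((183,125),(214,120))];print("post bolts",p)
print("green",tri(ray("scene",(197,268)),ray("side",(272,287))))
E
```

```text
red [154.71287129 298.97524752] [147 289  18  31 202] [273.42079208 306.3019802 ] [268 296  14  23 202] (array([ 426.42799044, -306.6492966 ,   95.48021456]), [3.0106646439541827, 3.010664643954156])
black [197.72657744 333.56022945] [186 318  24  33 523] [318.34939759 311.18875502] [312 301  14  22 249] (array([ 518.74189971, -315.40402362,   89.34664466]), [0.6080655508909141, 0.6080655508909559])
hole (array([531.41258036, -43.87178803,  70.4083966 ]), [0.17889152605396497, 0.17889152605395178]) [532.08471666 -43.19715313  72.        ] [532.22001349 -45.52269192  72.        ]
post bolts [array([505.61393081,  84.25118547,  72.        ]), array([533.44035158,  86.55753166,  72.        ])]
green (array([ 417.14654568, -210.33399876,   78.09177528]), [4.312736790118164, 4.31273679011821])
```

```bash
python3 - <<'E'
from h import *
manip.move_to([440,-375,235],[np.pi,0,np.pi/2])
st,im=snap("d");print(st["eef_pos"],st["tcp_rot"],st["t"])
E
```

```text
[ 440.62116073 -374.12455915  235.01212482] [ 3.14135519e+00 -3.97063331e-04  1.57196155e+00] 1.6917
```

View pics/d.png

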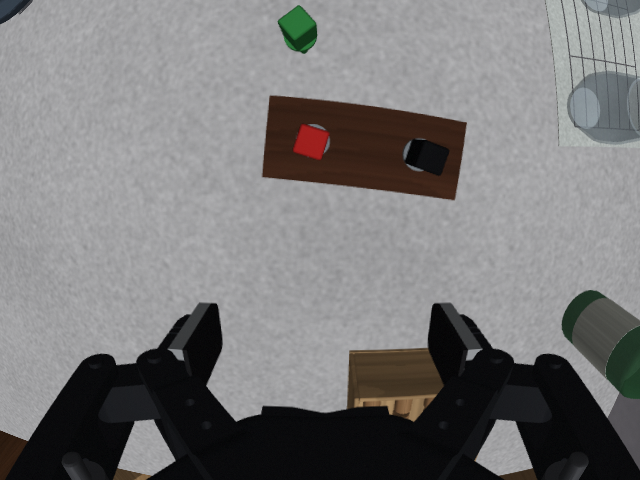

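The wrist view shows the red grip's top at (312,141), turned slightly from the image axes. The black grip is at (432,157) and the green decoy at (297,25).

```bash
python3 - <<'E'
from h import *
im=cv2.imread("pics/d.png")[:,:,::-1];st=manip.state()
a=im.astype(int);m=(a[...,0]>90)&(a[...,1]<60)
c,s,l=blob(m,(270,100,360,180))
print(c,s,np.unique(a[l][:,0]//20,return_counts=True))
top=l&(a[...,0]>150);cs,_=cv2.findContours(top.astype(np.uint8),0,1)
box=cv2.boxPoints(cv2.minAreaRect(max(cs,key=cv2.contourArea)));P=np.array([plane(ray("wrist",b,st),110) for b in box])
print(box,P.round(1),P.mean(0));e=np.diff(np.vstack([P,P[:1]]),axis=0)[:,:2]
print(np.hypot(*e.T),np.degrees(np.arctan2(e[:,1],e[:,0])))
# block top corners, z=65
B=np.array([plane(ray("wrist",q,st),65) for q in((270,96),(466,122),(455,199),(263,177))]);print(B.round(1),B.mean(0))
u=B[1]-B[0]+B[2]-B[3];u/=np.linalg.norm(u);print(u,B.mean(0)-45*u,B.mean(0)+45*u)
E
```

```text
[310.76286353 141.53579418] [293 124  36  36 894] (array([4, 5, 6, 7, 8]), array([ 23,  59,  66, 722,  24]))
[[294.31488 149.83627]
 [302.06805 125.28463]
 [327.09827 133.1889 ]
 [319.3451  157.74054]] [[ 419.2 -313.1  110. ]
 [ 424.8 -295.4  110. ]
 [ 442.6 -301.1  110. ]
 [ 437.1 -318.9  110. ]] [ 430.90942068 -307.13834793  110.        ]
[18.55614224 18.70151843 18.57043919 18.8495622 ] [  72.38392499  -17.86767262 -107.15950276  162.09263767]
[[ 395.3 -269.    65. ]
 [ 563.6 -286.2   65. ]
 [ 557.  -355.1   65. ]
 [ 388.5 -337.9   65. ]] [ 476.09370967 -312.05920727   65.        ]
[ 0.99479269 -0.10191912  0.        ] [ 431.3280387  -307.47284678   65.        ] [ 520.85938064 -316.64556777   65.        ]
```

```bash
python3 - <<'E'
from h import *
from scipy.optimize import least_squares
im=cv2.imread("pics/c.png")[:,:,::-1]
st0={"eef_pos":np.array([624.45,.18,230.56]),"tcp_rot":np.array([-3.13993,-.00032,1.57087])}
hsv=cv2.cvtColor(np.ascontiguousarray(im),cv2.COLOR_RGB2HSV)
m=((hsv[...,0]<20)&(hsv[...,1]>70)).astype(np.uint8)
c,s,l=blob(cv2.morphologyEx(m,cv2.MORPH_OPEN,np.ones((3,3))),(130,150,340,365));print(c,s)
hull=cv2.convexHull(np.argwhere(l)[:,::-1].astype(np.int32))[:,0]
P=np.array([plane(ray("wrist",q,st0),61)[:2] for q in hull])
for k in(lambda p:p,):
  w=np.array([624,73.])-[531,-44];w/=np.linalg.norm(w)
  for thr in(20,200):
    Q=P[((P-[531,-44])@w)<thr]
    r=least_squares(lambda c:np.hypot(*(Q-c).T)-92,[531,-44],loss="soft_l1");print(thr,len(Q),r.x,np.abs(r.fun).max())
hp=[plane(ray("wrist",(221,269),st0),72)];print("hole",hp)
# grasp
st=manip.state();x,y=431.1,-307.3;o=[np.pi,0,np.radians(72.3)]
hand.grip(60)
manip.move_to([x,y,160],o);manip.move_linear([x,y,81],100);hand.grip(0)
s=manip.state();print({k:np.round(s[k],2) for k in("t","eef_pos","finger_gap","grasp_force","wrist_force","tcp_rot")})
manip.move_linear([x,y,200],80);s=manip.state();print({k:np.round(s[k],2) for k in("t","eef_pos","finger_gap","grasp_force","wrist_force")})
E
```

```text
[273.75999308 272.46426717] [  218   175   107   180 11558]
20 13 [533.16432786 -48.54126509] 54.02448435421385
200 30 [531.9930369  -49.66007412] 55.43378825944567
hole [array([532.08042114, -43.19274329,  72.        ])]
{'t': np.float64(3.98), 'eef_pos': array([ 431.35, -307.58,   81.66]), 'finger_gap': np.float64(21.12), 'grasp_force': np.float64(59.19), 'wrist_force': array([-0.75, -0.01,  5.02]), 'tcp_rot': array([3.14, 0.  , 1.26])}
{'t': np.float64(5.62), 'eef_pos': array([ 430.82, -307.05,  199.44]), 'finger_gap': np.float64(20.83), 'grasp_force': np.float64(58.64), 'wrist_force': array([ 0.01,  0.44, -1.61])}
```

```bash
python3 - <<'E'
from h import *
manip.move_to([532,-125,190],[np.pi,0,np.radians(72.3)])
st,im=snap("e");print(st["eef_pos"],st["tcp_rot"],st["t"])
cv2.imwrite("pics/e2.png",cv2.resize(im[60:480,130:530,::-1],None,fx=1.4,fy=1.4,interpolation=cv2.INTER_CUBIC))
np.save("st_e.npy",np.r_[st["eef_pos"],st["tcp_rot"]])
E
```

```text
[ 531.87356369 -125.7185685   189.87262312] [-3.14150336e+00  8.65382801e-04  1.26225754e+00] 6.4583
```

View pics/e2.png

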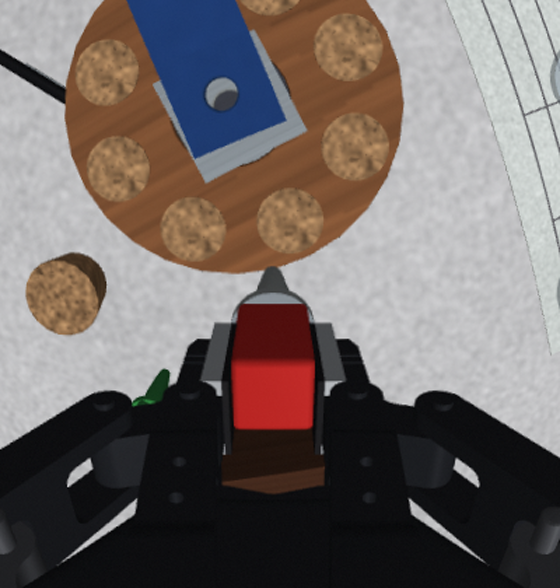

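The crop shows the arm hole at (221,94), full image (288,127). The dark tray hole fills its lower right and bright steel its upper left. The drift hangs straight in the grip.

```bash
python3 - <<'E'
from h import *
from scipy.optimize import least_squares
im=cv2.imread("pics/e.png")[:,:,::-1];v=np.load("st_e.npy");st={"eef_pos":v[:3],"tcp_rot":v[3:]}
a=im.astype(int)
print(im[112:144,272:306].max(2)[::1,::1].astype(int))
blue=(a[...,2]>a[...,0]+30)
k=np.zeros(blue.shape,bool);k[110:146,270:308]=1
c,s,l=blob(~blue&k,(270,112,306,143))
cs,_=cv2.findContours(l.astype(np.uint8),0,1);(ex,ax,an)=cv2.fitEllipse(max(cs,key=cv2.contourArea))
print("hole",c,s,ex,ax,plane(ray("wrist",ex,st),72))
d=l&(a.max(2)<80);ys,xs=np.nonzero(d);print("dark centroid",xs.mean(),ys.mean(),len(xs),plane(ray("wrist",(xs.mean(),ys.mean()),st),61))
hsv=cv2.cvtColor(np.ascontiguousarray(im),cv2.COLOR_RGB2HSV)
m=((hsv[...,0]<22)&(hsv[...,1]>60)).astype(np.uint8);m[255:]=0
c,s,l=blob(m,(150,0,430,256));h=cv2.convexHull(np.argwhere(l)[:,::-1].astype(np.int32))[:,0]
h=h[(h[:,1]>60)&(h[:,1]<254)];P=np.array([plane(ray("wrist",q,st),61)[:2] for q in h])
r=least_squares(lambda c:np.hypot(*(P-c).T)-92,[531,-44],loss="soft_l1");print("tray",s,len(P),r.x,np.round(r.fun,1))
cam=ray("wrist",(0,0),st)[0];print("cam",cam)
E
```

```text
[[112 112 112 ... 111 111 112]
 [112 112 112 ... 113 112 112]
 [112 113 112 ... 113 112 111]
 ...
 [113 112 111 ... 111 111 109]
 [113 112 111 ... 111 110 111]
 [112 111 112 ... 111 112 111]]
hole [287.7535545  126.81990521] [277 116  23  23 422] (287.7519226074219, 126.8227767944336) (22.063257217407227, 22.53801155090332) [531.31453837 -44.23592641  72.        ]
dark centroid 290.70348837209303 131.54651162790697 172 [531.2974679  -47.70708021  61.        ]
tray [  176    16   242   239 32927] 48 [532.8794317  -49.68463926] [-1.5 -0.9 -0.9 -1.1 -1.  -0.8 -0.7 -0.7 -0.4 -0.1  0.   0.  -0.   0.1
 -0.2 -0.2 -0.1  0.1 -0.   0.2  0.2 -0.2  0.1 -0.4 -0.2 -0.  -0.6 -0.6
 -0.4 -0.6 -0.8 -0.6 -0.8 -1.2 -0.9 -1.  -1.2 -1.9 -1.8 -2.3 -1.9 -2.4
 -2.3 -1.8 -2.  -1.7 -1.7 -1.6]
cam [554.40689621 -56.30316324 332.73868568]
```

```bash
cat >> h.py <<'E'
H=np.array([531.3,-44.2]);DZ=70.7-72   # nose depth below mouth = -(TCPz-142.7)
def F(): return np.mean([manip.state()["wrist_force"] for _ in range(1)],axis=0)
def go(xy,depth,vel=20): manip.move_linear([xy[0],xy[1],142.7-depth],vel)
def down(xy,d0,d1,step,f0,lim=4.,vel=20,lat=8.):
    """step down until touch; returns commanded depth, force change"""
    d=d0
    while d<d1-1e-6:
        d=min(d+step,d1);go(xy,d,vel);f=F()-f0
        if f[2]>lim or np.hypot(*f[:2])>lat: return d,f,True
    return d,f,False
def rep(f0):
    s=manip.state();print("t %.2f xyz %s depth %.2f f %s gap %.1f"%(s["t"],np.round(s["eef_pos"],2),142.7-s["eef_pos"][2],np.round(s["wrist_force"]-f0,2),s["finger_gap"]))
E
python3 - <<'E'
from h import *
o=[np.pi,0,np.radians(72.3)]
manip.move_linear([*H,165],120);manip.sleep(.3);f0=F();np.save("f0.npy",f0);rep(f0)
go(H,-2,60);rep(f0)
print(down(H,-2,9,1,f0));rep(f0)
E
```

```text
t 7.67 xyz [531.45 -44.72 165.16] depth -22.46 f [0. 0. 0.] gap 21.2
t 8.16 xyz [530.99 -44.09 144.06] depth -1.36 f [ 0.6  -0.39  0.94] gap 21.3
(9, array([-0.33701994, -0.03516418,  1.04164944]), False)
t 10.91 xyz [531.24 -44.18 133.62] depth 9.08 f [-0.34 -0.04  1.04] gap 21.1
```

```bash
python3 - <<'E'
from h import *
f0=np.load("f0.npy")
for ang in(-75,-105,-45):
    p=H+3*np.array([np.cos(np.radians(ang)),np.sin(np.radians(ang))])
    go(p,9.5);d,f,t=down(p,9.5,15,.75,f0,4.5,lat=7);print(ang,d,f.round(2),t);rep(f0)
    if d>14: break
    go(p,9.5)
E
```

```text
-75 15 [0.06 0.29 1.05] False
t 13.21 xyz [532.07 -47.09 127.7 ] depth 15.00 f [0.06 0.29 1.05] gap 20.9
```

```bash
python3 - <<'E'
from h import *
f0=np.load("f0.npy");u=np.array([np.cos(np.radians(-75)),np.sin(np.radians(-75))])
D=15
while D<36:
    D+=1;off=max(0,8.5-(4+3.5*min(D,32)/32)-.4)
    off=min(off,3)*(1 if D<32 else 0)
    go(H+off*u,D,20);f=F()-f0
    print(D,round(off,2),f.round(1))
    if f[2]>13 or np.hypot(*f[:2])>13: print("stop");break
rep(f0)
E
```

```text
16 2.35 [ 0.8 -0.5  1.4]
17 2.24 [ 1.7 -1.1  0.4]
18 2.13 [ 0.7 -0.7  0.8]
19 2.02 [ 1.4 -2.5  0.9]
20 1.91 [ 0.6 -1.9  1.9]
21 1.8 [ 0.6 -4.   2.3]
22 1.69 [ 0.4 -3.3  2.9]
23 1.58 [ 1.3 -3.9  3.4]
24 1.48 [ 0.6 -3.9  3.2]
25 1.37 [ 0.9 -4.3  2. ]
26 1.26 [ 1.  -3.6  2.1]
27 1.15 [ 1.1 -4.2  2. ]
28 1.04 [ 0.9 -4.1  1.9]
29 0.93 [ 1.7 -4.5  1.7]
30 0.82 [ 1.4 -4.6  1.8]
31 0.71 [ 0.9 -4.1  2.2]
32 0.0 [ 0.1 -4.   1.8]
33 0.0 [ 0.8 -3.6  1.9]
34 0.0 [ 1.5 -3.6  2.6]
35 0.0 [ 1.1 -3.8  1.7]
36 0.0 [ 1.2 -5.1  1.9]
t 18.46 xyz [531.21 -44.19 106.58] depth 36.12 f [ 1.16 -5.08  1.87] gap 21.1
```

```bash
python3 - <<'E'
from h import *
f0=np.load("f0.npy")
d,f,t=down(H,36,51,1.,f0,12,lat=11);print(d,f.round(1),t)
if not t: d,f,t=down(H,51,56,.5,f0,6,vel=10,lat=11);print(d,f.round(1),t)
manip.sleep(.3);rep(f0)
E
```

```text
51.0 [ 0.4 -4.4  1.2] False
54.5 [-0.6 -4.5  7.9] True
t 24.26 xyz [531.3  -44.21  88.67] depth 54.03 f [-1.19 -3.58  7.08] gap 21.6
```

```bash
python3 - <<'E'
from h import *
f0=np.load("f0.npy")
hand.grip(60);manip.sleep(.2);rep(f0)
manip.move_linear([*H,150],60)
manip.move_linear([H[0],H[1]-80,190],120);st,im=snap("f");rep(f0)
S=optics.grab_frame("scene");
o=np.hstack([im[20:260,150:450],S[190:310,240:390].repeat(2,0).repeat(2,1)]);cv2.imwrite("pics/f2.png",o[:,:,::-1])
E
```

```text
t 24.92 xyz [531.24 -44.11  88.12] depth 54.58 f [0.31 0.08 2.82] gap 60.3
t 27.04 xyz [ 530.77 -123.41  189.53] depth -46.83 f [ 0.61 -0.48  2.32] gap 59.9
```

View pics/f2.png

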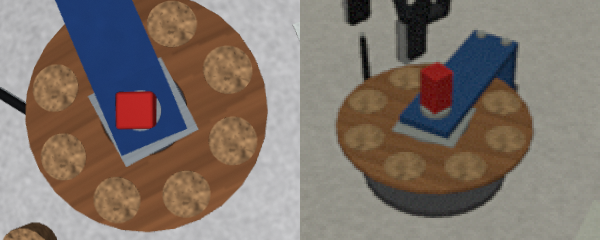

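The drift stands upright with its collar on the blue arm (red grip at (136,110) in the left crop, (436,88) in the right). The gripper is clear of it.

```bash
python3 -c "
from rig import manip
print(manip.close_job())"
```

```text
the job is handed in; nothing more can be done
None
```

The drift is through both holes with its collar on the blue arm, felt seated at 54 mm depth. It is released, the gripper is clear, and the job was handed in at about 27 s; the wrist readings I took during insertion showed no more than about 8 N, and the verdict was not reported back.

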